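# Pack the labelling caddy

## Robot

A 6-joint arm with a two-finger parallel gripper is mounted at the origin on a cart in front of the work surface, level with it; the furniture and walls round the work are solid. World frame = base frame: x ahead of the robot, y to its left, z up, the work surface at z = 0. Lengths are in mm, angles in rad, forces in N, time in s.
With the tool pointing down it reaches from about 350 to 875 mm from the base axis. Payload 4.2 kg.
Tool frame: the origin (TCP) lies at the very end of the fingers, on their centre line; the grasp point (between the pads) lies 19 mm behind it; z points along the fingers, y is the line along which they close (so a half turn about z gives the same grasp; the last joint's range is limited). The gripper opens to 85 mm and grips with 20 to 120 N. Pads are 22 mm wide; open, the fingers measure 114 mm over their backs; the gripper's body (76 mm by 85 mm) begins 54 mm behind the grasp point. The pads swing forward as they close: fully open they stand 13 mm farther back than shut.
Start: joints at [1.502, 0.385, 0.008, 0, -1.194, -0.259], TCP at [201.193, 591.71, 209.712] pointing down, gripper open.
Joint ranges: [-3.14, 3.14], [-1.21, 2.06], [-1.07, 1.41], [-3.16, 2.05], [-2.99, -0.16], [-3.1, 3.1]. Speed limits (rad/s): [2.79, 2.79, 3.14, 3.14, 3.14, 3.14].

## Interface

Orientations are given as a unit quaternion [x, y, z, w].
In Python, from bench import arm gives the robot as it stands. The module is installed in compiled form; this text tells all that it offers.
- The arm moves only by the tool drive_tool, never from a script. Its argument "targets" is a list of rows, each a list of 5 numbers: the closure, from -1 (fully open) to 1 (shut), then the shift along the tool's x, y, z in mm, then the turn about the tool's z in degrees. In form: [[grip, tx, ty, tz, roll], ...]. A call has 1 to 12 rows; each row is the pose to reach, as a shift and turn from the pose commanded when the call began, along the tool's axes at that moment; what a row does not reach only later rows make up. A row lasts 1/10 s, in which the tool goes at most 50 mm and 8.59 degrees, less where a joint would pass 70% of its speed; a pose out of reach is approached as far as the arm can. A call with a gripper value outside its range is refused whole. The fingers move at their own pace and stop on an object; the grip force is fixed at half the most. Time passes only in rows, so rows that repeat a pose let the fingers close. It gives the time, the measured TCP pose, the force, the opening and the grip force at its end, in the units of the state.
- arm.read_state(): the state, without advancing time (a new reading comes with each control period).
- arm.get_image(name): name is "scene" or "top" or "wrist"; returns the picture (400x640x3 uint8, blue, green, red); there is no depth.
- arm.camera_params(name): a dict with "fov_y" (degrees; the focal length in pixels is half the picture's height over the tangent of half this angle, whatever the lens; pixels are square), "cx", "cy" (the principal point, pixels), "rvec" (rotation vector, rad) and "tvec" (3), from world to camera coordinates, as OpenCV has them; the wrist camera has in their place "tool_from_camera" (4x4, takes a point from camera to tool coordinates, whose origin is the TCP and whose axes are the flange's). Camera axes: x right, y down, z forward; pixel columns grow to the right and rows downward; lengths in mm; the calibration is good to about 2 mm. A picture is of the moment at which its call begins: read the wrist's pose just before it. camera_params takes no time and is no camera call.
- arm.job_done(): hands the job in; it is judged then, once.
The state is a dict: "clock": time; "joints": joint angles; "joint_vel": joint speeds; "joint_efforts": joint torques, N m; "position": TCP position; "ee_rot": TCP orientation; "contact_force": force on the tool from outside, world axes, zero at the start; "wrist_torque": the same for the moment, N m; "gripper_width": finger opening in mm; "grasp_force": force on a finger pad.
Only numpy, scipy, OpenCV 4.12 (cv2) and the standard library are available. Lean on these libraries where they do the work, as an engineer would, in place of code of your own. Each camera call takes 0.05 s, during which the arm holds its last target. There are 200 camera calls.

## Task

Pack the labelling caddy on the bench: put the roll of blank labels in the large round holder, the smaller brown bottle in the small round holder and the stamp in the rectangular one, each standing upright and flat inside its rim, set down rather than dropped. Leave the packing tape, the taller brown bottle and the specimen cup where they are.

Things in the scene. Friction and masses are not known exactly. Their poses are not given: they have to be found in the camera images.
- caddy: Fixed shallow steel tray, 112 mm (its x) by 318 mm (its y), 12 mm high, walls 4 mm, with a small bail at each end (366 mm over the bails). Its three bays lie in a row along its y axis at y = -103, 0 and 103 mm, each with a holder plate. Origin: centre of its underside, on the worktop; z up.
- large_round_holder: Fixed in one of the caddy's bays (which one varies): grey plate 99 x 99 x 4 mm. Origin: centre of its underside, z up; the thing stands on the plate's top, 4 mm above the origin; a thin white rim rises 8 mm more (its top 16 mm above the worktop). Its rim is the larger circle, inner diameter 76 mm, wall 3 mm, centred on the origin: the place of the label roll.
- small_round_holder: Fixed in one of the caddy's bays (which one varies): grey plate 99 x 99 x 4 mm. Origin: centre of its underside, z up; the thing stands on the plate's top, 4 mm above the origin; a thin white rim rises 8 mm more (its top 16 mm above the worktop). Its rim is the smaller circle, inner diameter 56 mm, wall 3 mm, centred on the origin: the place of the small brown bottle.
- rect_holder: Fixed in one of the caddy's bays (which one varies): grey plate 99 x 99 x 4 mm. Origin: centre of its underside, z up; the thing stands on the plate's top, 4 mm above the origin; a thin white rim rises 8 mm more (its top 16 mm above the worktop). Its rim is a rectangle, inside 72 mm along its x axis and 46 mm along its y axis, 3 mm wall: place of the stamp, long side to long side, either way round.
- label_roll_center (a point): Roll of blank white labels lying flat: 56 mm outside diameter, 26 mm high (thicker and narrower than the tape roll). Rigid, about 80 g. The point is its centre, 13 mm above its underside; z is its axis, up.
- small_bottle_center (a point): The smaller of the two brown reagent bottles, standing: 75 mm tall, white cap; body 36 mm diameter up to 52 mm, cap 20 mm diameter above. About 80 g. The point is its centre, 37.5 mm above its underside; z up.
- stamp_center (a point): Wooden rubber stamp standing on its base: base 52 mm (x) by 26 mm (y), 12 mm thick; above it an upright turned grip, about 24 mm across, to 72 mm height. About 60 g. The point is its centre, 36 mm above its underside; x along the long side of the base, z up.
- tape_roll_center (a point): LEAVE ALONE. Roll of tan packing tape lying flat: 66 mm diameter, 19 mm high. The point is its centre, 9.5 mm above its underside.
- taller_bottle_center (a point): LEAVE ALONE. The taller brown reagent bottle, black cap: 95 mm tall, 48 mm diameter. The point is its centre, 47.5 mm above its underside.
- specimen_cup_center (a point): LEAVE ALONE. Specimen cup with white screw lid: 58 mm tall, 53 mm diameter. The point is its centre, 29 mm above its underside.
Not all that is in view belongs to the job. What is shaped like the small_round_holder but orange is not meant.

How it is judged (in metres and radians):
At the end, for the whole second after the job is handed in: Label roll, small bottle and stamp each at rest on its own holder's plate inside the rim, centre within 13 mm of the holder's along both its axes, upright within 0.12 rad, seated within 5 mm; tape roll, taller bottle and specimen cup within 20 mm of where they stood (x of label_roll_center in the frame of large_round_holder between -0.013 and 0.013 m and y of label_roll_center in the frame of large_round_holder between -0.013 and 0.013 m and z of label_roll_center in the frame of large_round_holder between 0.012 and 0.022 m and angle between each of label_roll_center, small_bottle_center, stamp_center's own z axis and vertical below 0.12 rad and linear speed of each of label_roll, small_bottle, stamp below 0.02 m/s and angular speed of each of label_roll, small_bottle, stamp below 0.3 rad/s and x of small_bottle_center in the frame of small_round_holder between -0.013 and 0.013 m and y of small_bottle_center in the frame of small_round_holder between -0.013 and 0.013 m and z of small_bottle_center in the frame of small_round_holder between 0.0365 and 0.0465 m and x of stamp_center in the frame of rect_holder between -0.013 and 0.013 m and y of stamp_center in the frame of rect_holder between -0.013 and 0.013 m and z of stamp_center in the frame of rect_holder between 0.035 and 0.045 m and distance of each of tape_roll_center, taller_bottle_center, specimen_cup_center from where it was at the start of the episode below 0.02 m); the robot touches nothing.
It fails at once if the label roll is dropped (falls freely by more than about 3 cm) (contact force between the fingers and label_roll below 0.02 N and linear speed of label_roll above 0.8 m/s).
It fails at once if the small bottle is dropped (falls freely by more than about 3 cm) (contact force between the fingers and small_bottle below 0.02 N and linear speed of small_bottle above 0.8 m/s).
It fails at once if the stamp is dropped (falls freely by more than about 3 cm) (contact force between the fingers and stamp below 0.02 N and linear speed of stamp above 0.8 m/s).
It fails at once if the packing tape, taller bottle or specimen cup is moved by more than 20 mm (distance of any of tape_roll_center, taller_bottle_center, specimen_cup_center from where it was at the start of the episode above 0.02 m).
It also fails if it takes over 99 s, if anything falls off the work surface, if the arm or the gripper's body presses on something with over 40 N, if the wrist force passes 120 N, or if a joint passes its speed limit or range.

## Working session

There is one attempt and no reset: what is moved stays moved. The work goes in short steps, Python scripts to look and compute and a tool call to move; the robot and the scene stay as the last step left them, time stands still between calls to the robot, and variables do not carry over. Pictures are saved under pics/ and viewed, at most 15 in all, crops included, and the job is handed in when it is done.

Besides the shell and the picture viewer there is one more tool, called after "Emit:" as a command line: name --pt "numbers of a row" for each row, then --argument value for the rest. drive_tool: Moves the arm, as the interface text tells. Its arguments: {"type":"object","properties":{"targets":{"type":"array","items":{"type":"array","items":{"type":"number"}}}},"required":["targets"]}

```bash
mkdir -p pics; python3 - <<'E'
from bench import arm
import cv2
s=arm.read_state();print(s)
for n in ["scene","top","wrist"]:
    print(n,arm.camera_params(n)); cv2.imwrite(f"pics/{n}0.png",arm.get_image(n))
E
```

```text
{'clock': 0.0, 'joints': array([ 1.50161914e+00,  3.85573284e-01,  6.60769430e-03, -5.15937187e-04,
       -1.19402048e+00, -2.58595301e-01]), 'joint_vel': array([-1.72132732e-03, -8.38739045e-04,  2.23375254e-03, -9.70842123e-04,
        3.44890412e-05, -1.64078746e-04]), 'joint_efforts': array([ 1.89476837e-04, -3.92293382e+01,  1.88398182e+01,  4.18614954e+00,
       -4.68139333e-03,  2.02665873e-06]), 'position': array([200.98674398, 591.11738105, 208.60194917]), 'ee_rot': array([ 9.86584528e-01, -1.63247397e-01, -1.35155935e-04,  1.11263639e-03]), 'contact_force': array([ 0.43911944, -0.23067076, -0.58922989]), 'wrist_torque': array([ 0.02860636,  0.01865541, -0.07123947]), 'grasp_force': 0.0, 'gripper_width': 85.47726560748103}
scene {'fov_y': 50.91642923033142, 'cx': 326.0293889602872, 'cy': 195.82085455383063, 'rvec': array([ 1.85641957, -1.1561459 ,  0.63298522]), 'tvec': array([-261.5062142 ,  328.77558617,  530.85730292])}
top {'fov_y': 49.43091239801051, 'cx': 322.7948188071376, 'cy': 197.0549391189648, 'rvec': array([ 2.22306939, -2.2003569 ,  0.06237066]), 'tvec': array([ -10.66064301,  540.8561134 , 1231.10073977])}
wrist {'fov_y': 64.26909876965584, 'cx': 320.63445630238897, 'cy': 200.1148620299034, 'tool_from_camera': array([[-5.91299370e-04, -9.61240182e-01, -2.75711740e-01,
         6.97693444e+01],
       [ 9.99999825e-01, -5.74715658e-04, -1.40942433e-04,
        -3.00960985e-01],
       [-2.29763241e-05, -2.75711775e-01,  9.61240353e-01,
        -1.64043857e+02],
       [ 0.00000000e+00,  0.00000000e+00,  0.00000000e+00,
         1.00000000e+00]])}
```

View pics/top0.png

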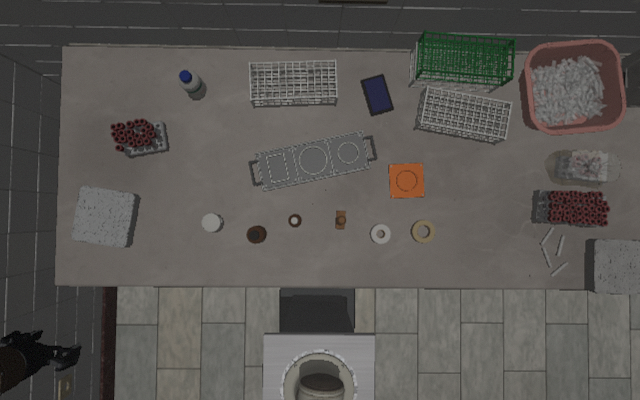

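View pics/scene0.png

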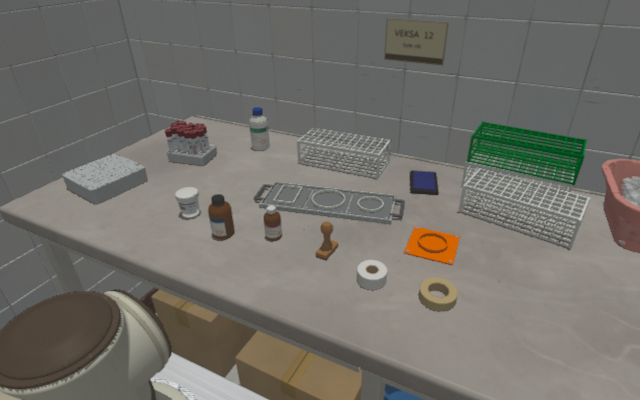

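The top view shows, by pixel: cup (212,222), tall bottle with black cap (257,234), small bottle with white cap (294,220), stamp (340,219), label roll (380,233), tan tape (423,232). The caddy is centred at about (313,161), with bays rect (276,167), large (313,160) and small (349,153). The orange decoy is at (406,181). I'll confirm with an enlarged crop and measure.

```bash
cat > h.py <<'E'
import numpy as np, cv2
from bench import arm
from scipy.spatial.transform import Rotation as R
def ray(name,uv,st=None):
    p=arm.camera_params(name); f=200/np.tan(np.radians(p["fov_y"]/2))
    d=np.array([(uv[0]-p["cx"])/f,(uv[1]-p["cy"])/f,1])
    if name=="wrist":
        T=p["tool_from_camera"]; Rt=R.from_quat(st["ee_rot"]).as_matrix()
        return Rt@T[:3,3]+st["position"], Rt@T[:3,:3]@d
    M=R.from_rotvec(p["rvec"]).as_matrix()
    return -M.T@p["tvec"], M.T@d
def pt(name,uv,z,st=None):
    o,d=ray(name,uv,st); return o+d*(z-o[2])/d[2]
def tool(st,dw):  # world shift -> tool shift
    return R.from_quat(st["ee_rot"]).inv().apply(dw)
E
python3 - <<'E'
from h import *
im=cv2.imread("pics/top0.png")
cv2.imwrite("pics/crop0.png",cv2.resize(im[125:250,190:450],None,fx=3,fy=3,interpolation=cv2.INTER_CUBIC))
for n,uv,z in [("cup",(212,222),58),("tall",(257,234),95),("small",(294,220),75),("stamp",(340,219),40),("label",(380,233),26),("tape",(423,232),19),("rect",(276,167),16),("large",(313,160),16),("sm",(349,153),16)]:
    print(n,pt("top",uv,z).round(0))
for n,uv,z in [("small",(271,209),75),("stamp",(326,226),70),("label",(372,267),26),("large",(328,199),16),("rect",(287,193),16),("sm",(371,204),16)]:
    print(n,pt("scene",uv,z).round(0))
E
```

```text
cup [468. 297.  58.]
tall [438. 170.  95.]
small [476.  73.  75.]
stamp [479. -53.  40.]
label [ 441. -167.   26.]
tape [ 444. -291.   19.]
rect [625. 129.  16.]
large [646.  24.  16.]
sm [667. -79.  16.]
small [470.  70.  75.]
stamp [472. -57.  70.]
label [ 445. -167.   26.]
large [642.  23.  16.]
rect [623. 128.  16.]
sm [665. -79.  16.]
```

View pics/crop0.png

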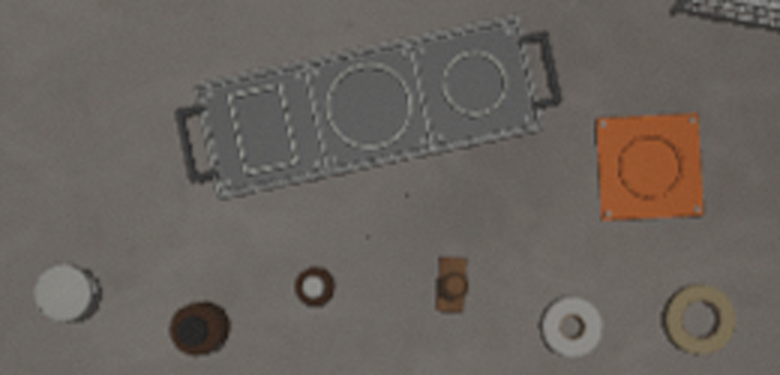

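The crop confirms the picks. The white, thicker roll is the label roll, the white-capped thin bottle is the small one, and the wooden stamp's base lies along x. The rims in the grey caddy are rect left, large middle and small right. Caddy yaw is about 11°. Setting out for the label roll.

Emit:
drive_tool --pt "-1 374 233 0 71" --pt "-1 374 233 0 71" --pt "-1 374 233 0 71" --pt "-1 374 233 0 71" --pt "-1 374 233 0 71" --pt "-1 374 233 0 71" --pt "-1 374 233 0 71" --pt "-1 374 233 0 71" --pt "-1 374 233 0 71" --pt "-1 374 233 0 71" --pt "-1 374 233 0 71" --pt "-1 374 233 0 71"

```text
clock: 1.35
position: [479.9, 251.1, 209.5]
ee_rot: [0.709, -0.706, -0.0, 0.0]
contact_force: [0.3, 0.1, -0.4]
gripper_width: 85.1
grasp_force: 0.0
```

Emit:
drive_tool --pt "-1 418 37 0 0" --pt "-1 418 37 0 0" --pt "-1 418 37 0 0" --pt "-1 418 37 0 0" --pt "-1 418 37 0 0" --pt "-1 418 37 0 0" --pt "-1 418 37 40 0" --pt "-1 418 37 40 0" --pt "-1 418 37 40 0" --pt "-1 418 37 40 0" --pt "-1 418 37 40 0" --pt "-1 418 37 40 0"

```text
clock: 2.55
position: [445.6, -166.2, 170.2]
ee_rot: [0.709, -0.705, 0.0, -0.0]
contact_force: [-0.1, 0.2, 0.3]
gripper_width: 85.4
grasp_force: 0.0
```

```bash
cat > look.py <<'E'
import sys
from h import *
st=arm.read_state(); im=arm.get_image("wrist"); n=sys.argv[1]
cv2.imwrite(f"pics/{n}.png",im); np.save(f"pics/{n}.npy",np.r_[st["position"],st["ee_rot"]])
print(st["clock"],st["position"].round(1),st["ee_rot"].round(4),st["gripper_width"])
E
python3 look.py w1
```

```text
2.55 [ 445.6 -166.2  170.2] [ 7.093e-01 -7.049e-01  4.000e-04 -4.000e-04] 85.40013039800988
```

View pics/w1.png

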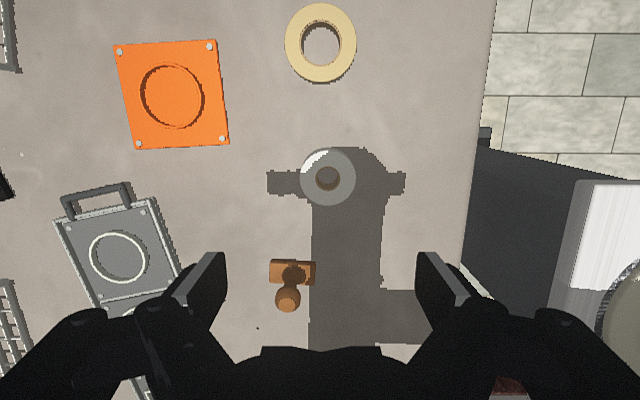

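The wrist view shows the label roll's top centred at (328,177), the stamp base around (292,272), the small holder rim at (119,258) and the tape at (321,43).

```bash
python3 - <<'E'
from h import *
a=np.load("pics/w1.npy"); st=dict(position=a[:3],ee_rot=a[3:])
for n,uv,z in [("label",(328,177),26),("stampbaseR",(315,272),12),("stampbaseL",(269,272),12),("stampbasetop",(292,260),12),("stampknob",(288,298),62),("smallh",(119,258),16),("tape",(321,43),19)]:
    print(n,pt("wrist",uv,z,st).round(1))
E
```

```text
label [ 438.4 -171.2   26. ]
stampbaseR [451.4 -59.2  12. ]
stampbaseL [503.2 -58.9  12. ]
stampbasetop [477.  -73.9  12. ]
stampknob [476.9 -58.2  62. ]
smallh [666.5 -77.2  16. ]
tape [ 446.  -292.9   19. ]
```

Emit:
drive_tool --pt "-1 5 7 50 0" --pt "-1 5 7 90 0" --pt "-1 5 7 130 0" --pt "-1 5 7 150 0" --pt "-1 5 7 163 0" --pt "-1 5 7 163 0" --pt "1 5 7 163 0" --pt "1 5 7 163 0" --pt "1 5 7 163 0" --pt "1 5 7 163 0" --pt "1 5 7 163 0" --pt "1 5 7 163 0"

```text
clock: 3.8
position: [437.9, -172.5, 6.9]
ee_rot: [0.708, -0.706, 0.0, -0.0]
contact_force: [-0.7, -0.4, -1.0]
gripper_width: 0.6
grasp_force: 0.0
```

```bash
python3 look.py w2
```

```text
3.8 [ 437.9 -172.5    6.9] [ 7.084e-01 -7.058e-01  2.000e-04 -2.000e-04] 0.5688515979270043
```

View pics/w2.png

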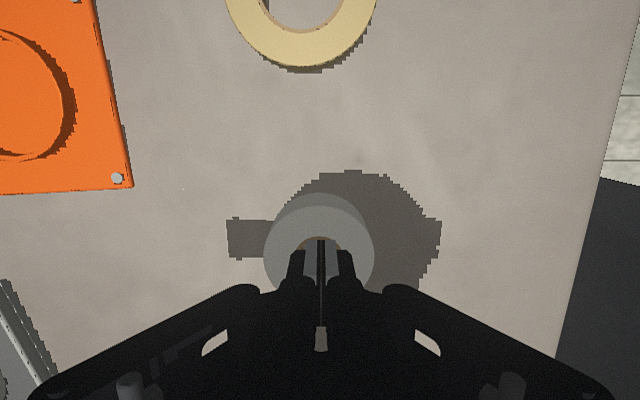

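```bash
python3 - <<'E'
from h import *
a=np.load("pics/w2.npy"); st=dict(position=a[:3],ee_rot=a[3:])
for uv in [(264,255),(374,255),(319,205),(319,193)]:
    for z in (0,26): print(uv,pt("wrist",uv,z,st).round(1))
p=arm.camera_params("wrist");T=np.linalg.inv(p["tool_from_camera"]);f=200/np.tan(np.radians(p["fov_y"]/2))
for q in [(0,0,0),(0,0,-19),(11,0,0),(0,14,0)]:
    c=T@np.r_[q,1]; print(q,(c[:2]/c[2]*f+[p["cx"],p["cy"]]).round())
im=cv2.imread("pics/w2.png")[170:330,220:420]; im=cv2.convertScaleAbs(im,alpha=1.8,beta=20)
cv2.imwrite("pics/w2c.png",cv2.resize(im,None,fx=3.5,fy=3.5))
E
```

```text
(264, 255) [ 471.2 -159.4    0. ]
(264, 255) [ 466.2 -172.    26. ]
(374, 255) [ 406.5 -159.6    0. ]
(374, 255) [ 411.4 -172.2   26. ]
(319, 205) [ 438.9 -190.2   -0. ]
(319, 205) [ 438.8 -198.1   26. ]
(319, 193) [ 438.9 -197.2    0. ]
(319, 193) [ 438.8 -204.    26. ]
(0, 0, 0) [321. 239.]
(0, 0, -19) [321. 254.]
(11, 0, 0) [321. 220.]
(0, 14, 0) [346. 239.]
```

View pics/w2c.png

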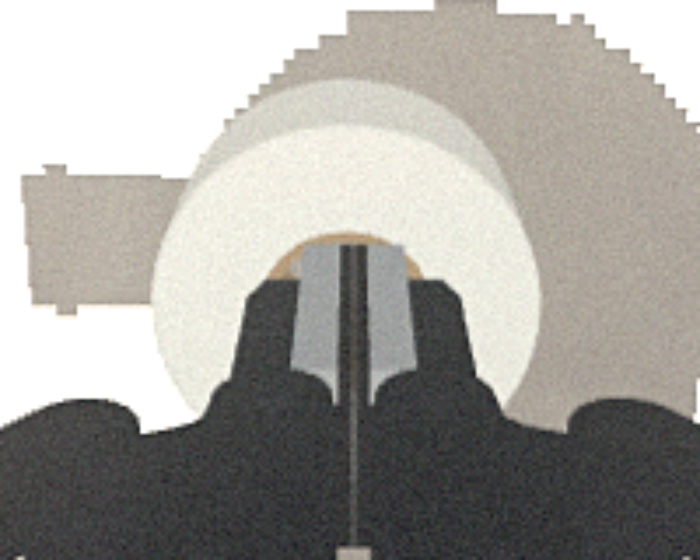

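The fingers shut over or into the roll's core, and the roll hasn't moved, still at (439,-172). I'll lift, reopen, descend again and check before closing.

Emit:
drive_tool --pt "1 0 0 -20 0" --pt "1 0 0 -60 0" --pt "1 0 0 -60 0" --pt "-1 0 0 -60 0" --pt "-1 0 0 -60 0" --pt "-1 0 0 -60 0" --pt "-1 0 0 -60 0" --pt "-1 0 0 -60 0" --pt "-1 0 0 -60 0" --pt "-1 0 0 -30 0" --pt "-1 0 0 -3 0" --pt "-1 0 0 -3 0"

```text
clock: 5.05
position: [435.0, -172.2, 7.0]
ee_rot: [0.708, -0.706, -0.003, 0.002]
contact_force: [-0.7, 0.3, -0.1]
gripper_width: 85.5
grasp_force: 0.0
```

```bash
python3 look.py w3
```

```text
5.05 [ 435.  -172.2    7. ] [ 0.7082 -0.706  -0.003   0.0025] 85.49931246753071
```

View pics/w3.png

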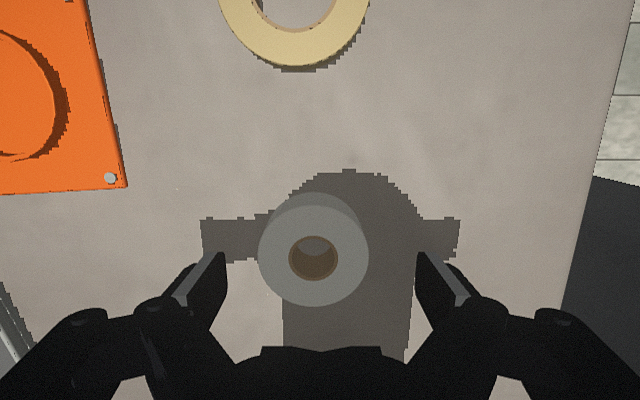

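This view explains the miss. The fingertips (gap edges at (228,253) and (415,253)) are about 31 mm behind the reported TCP when open, and about 19 mm behind it when shut. So the real tips sit about 19 mm higher than described. The roll top is at (313,257), between the fingers. I'll go 18 mm lower and close.

Emit:
drive_tool --pt "-1 0 0 10 0" --pt "-1 0 0 18 0" --pt "-1 0 0 18 0" --pt "-1 0 0 18 0" --pt "1 0 0 18 0" --pt "1 0 0 18 0" --pt "1 0 0 18 0" --pt "1 0 0 18 0" --pt "1 0 0 18 0" --pt "1 0 0 18 0"

```text
clock: 6.1
position: [438.1, -172.5, -7.2]
ee_rot: [0.709, -0.706, 0.0, -0.0]
contact_force: [-2.2, -0.4, 7.9]
gripper_width: 52.5
grasp_force: 61.2
```

Emit:
drive_tool --pt "1 0 0 -10 0" --pt "1 0 0 -20 0" --pt "1 0 0 -40 0" --pt "1 0 0 -60 0" --pt "1 0 0 -60 0"

```text
clock: 6.6
position: [440.2, -172.7, 54.7]
ee_rot: [0.709, -0.706, 0.003, -0.002]
contact_force: [0.0, -0.0, -0.5]
gripper_width: 52.7
grasp_force: 63.0
```

```bash
python3 look.py w4
```

```text
6.6 [ 440.2 -172.7   54.7] [ 0.7087 -0.7055  0.0027 -0.0022] 52.687315453507374
```

View pics/w4.png

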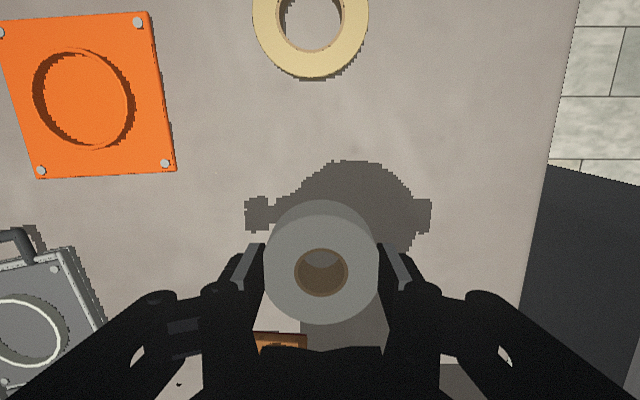

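The roll is held level, with its core at (321,272). By scale its underside is about 8 mm above the reported TCP. Next I'll carry it past the large holder and look at the rims.

Emit:
drive_tool --pt "1 0 0 -45 0" --pt "1 -50 -40 -60 -5" --pt "1 -282 -205 -60 -11" --pt "1 -282 -205 -60 -11" --pt "1 -282 -205 -60 -11" --pt "1 -282 -205 -60 -11" --pt "1 -282 -205 -60 -11" --pt "1 -282 -205 -60 -11" --pt "1 -282 -205 -60 -11" --pt "1 -282 -205 -60 -11" --pt "1 -282 -205 -60 -11" --pt "1 -282 -205 -60 -11"

```text
clock: 7.85
position: [640.9, 109.0, 111.5]
ee_rot: [0.772, -0.635, -0.0, 0.0]
contact_force: [0.0, -0.5, -1.4]
gripper_width: 52.4
grasp_force: 63.6
```

```bash
python3 look.py w5
```

```text
7.85 [640.9 109.  111.5] [ 7.724e-01 -6.351e-01 -3.000e-04  5.000e-04] 52.39665461030777
```

View pics/w5.png

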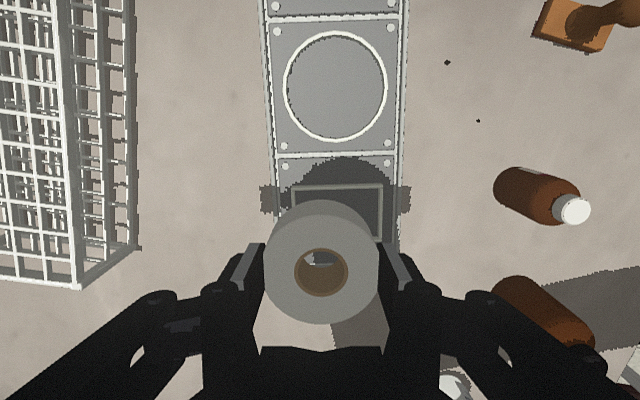

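The large rim is centred at (336,87), the rect rim runs from (294,185) to (382,…), and the small bottle's cap top is at (575,210).

```bash
python3 - <<'E'
from h import *
a=np.load("pics/w5.npy"); st=dict(position=a[:3],ee_rot=a[3:])
for n,uv,z in [("large",(336,87),16),("L",(284,87),16),("R",(389,87),16),("rectTL",(294,185),16),("rectTR",(382,185),16),("cap",(576,210),75)]:
    print(n,pt("wrist",uv,z,st).round(1))
L=pt("wrist",(336,87),16,st); print("shift tool",tool(st,L-a[:3]).round(1), "roll at",pt("wrist",(321,272),146,st))
E
```

```text
large [645.7  22.6  16. ]
L [685.   30.3  16. ]
R [605.7  14.7  16. ]
rectTL [664.3 105.1  16. ]
rectTR [592.   90.9  16. ]
cap [476.   71.3  75. ]
shift tool [85.7 11.9 95.5] roll at [640.55328791 110.39079358 146.        ]
```

Emit:
drive_tool --pt "1 45 6 0 0" --pt "1 87 12 20 0" --pt "1 87 12 60 0" --pt "1 87 12 85 0" --pt "1 87 12 98 0" --pt "1 87 12 104 0" --pt "1 87 12 108 0" --pt "1 87 12 110 0" --pt "1 87 12 110 0"

```text
clock: 8.8
position: [647.6, 23.1, 2.7]
ee_rot: [0.773, -0.634, 0.001, -0.001]
contact_force: [-1.0, -0.9, -0.7]
gripper_width: 52.5
grasp_force: 63.6
```

Emit:
drive_tool --pt "1 0 0 2 0" --pt "1 0 0 3 0" --pt "1 0 0 3 0"

```text
clock: 9.1
position: [647.9, 23.1, 0.9]
ee_rot: [0.773, -0.634, 0.001, -0.001]
contact_force: [-1.9, 1.4, 6.0]
gripper_width: 52.2
grasp_force: 64.4
```

Emit:
drive_tool --pt "0 0 0 2 0" --pt "-1 0 0 2 0" --pt "-1 0 0 2 0" --pt "-1 0 0 2 0" --pt "-1 0 0 0 0" --pt "-1 0 0 -30 0" --pt "-1 0 0 -70 0" --pt "-1 0 0 -110 0" --pt "-1 0 0 -140 0" --pt "-1 0 0 -140 0"

```text
clock: 10.1
position: [650.3, 23.0, 144.7]
ee_rot: [0.773, -0.634, 0.004, -0.004]
contact_force: [1.2, 0.0, -0.0]
gripper_width: 85.8
grasp_force: 0.0
```

```bash
python3 look.py w6
```

```text
10.1 [650.3  23.  144.7] [ 0.7731 -0.6343  0.0038 -0.004 ] 85.84917076254861
```

View pics/w6.png

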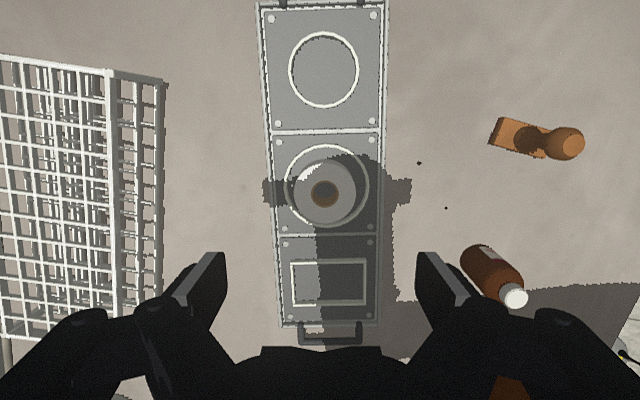

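The roll sits flat inside the large rim, with its top at (325,192). The small rim is at (324,69), the rect rim at (328,281) and the bottle cap at (515,297).

```bash
python3 - <<'E'
from h import *
a=np.load("pics/w6.npy"); st=dict(position=a[:3],ee_rot=a[3:])
for n,uv,z in [("roll",(325,192),34),("large",(327,187),16),("smallh",(324,69),16),("rect",(328.5,281.5),16),("cap",(515,298),75),("stampbase",(500,132),12),("knob",(571,144),62)]:
    print(n,pt("wrist",uv,z,st).round(1))
s=arm.read_state();print(s["position"],tool(s,np.array([475,71.5,120])-s["position"]))
E
```

```text
roll [647.4  24.   34. ]
large [645.5  23.4  16. ]
smallh [668.8 -77.8  16. ]
rect [623.9 121.3  16. ]
cap [476.7  71.6  75. ]
stampbase [501.5 -57.   12. ]
knob [472.8 -57.   62. ]
[648.39330142  22.94850082 141.57416555] [-81.36833806 160.74631263  20.68202621]
```

Emit:
drive_tool --pt "-1 -81 160 0 0" --pt "-1 -81 160 0 0" --pt "-1 -81 160 0 0" --pt "-1 -81 160 0 0" --pt "-1 -81 160 20 0" --pt "-1 -81 160 60 0" --pt "-1 -81 160 100 0" --pt "-1 -81 160 125 0" --pt "-1 -81 160 135 0" --pt "-1 -81 160 135 0" --pt "-1 -81 160 135 0"

```text
clock: 11.25
position: [474.8, 71.1, 4.2]
ee_rot: [0.773, -0.634, 0.0, -0.0]
contact_force: [-0.6, -0.0, -0.4]
gripper_width: 85.5
grasp_force: 0.0
```

Emit:
drive_tool --pt "1 0 0 0 0" --pt "1 0 0 0 0" --pt "1 0 0 0 0" --pt "1 0 0 0 0" --pt "1 0 0 0 0" --pt "1 0 0 0 0" --pt "1 0 0 0 0"

```text
clock: 11.95
position: [474.9, 71.2, 4.7]
ee_rot: [0.773, -0.634, 0.0, -0.001]
contact_force: [-1.0, 0.7, 5.4]
gripper_width: 34.1
grasp_force: 59.4
```

Emit:
drive_tool --pt "1 0 0 -20 0" --pt "1 0 0 -60 0" --pt "1 0 0 -90 0" --pt "1 184 -160 -90 0" --pt "1 184 -160 -90 0" --pt "1 184 -160 -90 0" --pt "1 184 -160 -90 0" --pt "1 184 -160 -90 0" --pt "1 184 -160 -90 0" --pt "1 184 -160 -80 0" --pt "1 184 -160 -50 0" --pt "1 184 -160 -50 0"

```text
clock: 13.15
position: [662.0, -77.4, 48.8]
ee_rot: [0.773, -0.635, -0.004, 0.003]
contact_force: [-1.2, 0.2, -2.2]
gripper_width: 34.4
grasp_force: 60.2
```

```bash
python3 look.py w7
```

```text
13.15 [662.  -77.4  48.8] [ 0.7727 -0.6348 -0.0045  0.0032] 34.40484382417383
```

View pics/w7.png

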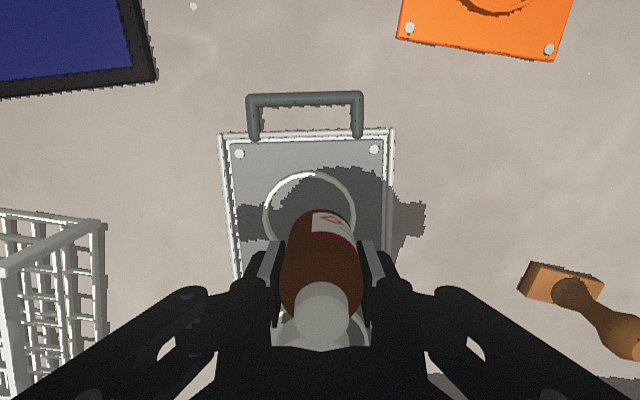

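The bottle is held upright over the small rim. The arm was still settling in x. Lowering it now.

Emit:
drive_tool --pt "1 0 0 0 0" --pt "1 0 0 0 0" --pt "1 0 0 15 0" --pt "1 0 0 28 0" --pt "1 0 0 34 0" --pt "1 0 0 37 0" --pt "1 0 0 37 0" --pt "1 0 0 37 0"

```text
clock: 14.0
position: [667.3, -78.4, 16.9]
ee_rot: [0.773, -0.635, 0.0, -0.0]
contact_force: [0.5, -0.1, -1.2]
gripper_width: 34.1
grasp_force: 60.2
```

Emit:
drive_tool --pt "1 0 0 2 0" --pt "1 0 0 4 0" --pt "1 0 0 5 0" --pt "1 0 0 5 0"

```text
clock: 14.4
position: [667.3, -78.4, 12.8]
ee_rot: [0.773, -0.634, 0.0, -0.0]
contact_force: [-1.8, 0.4, 4.5]
gripper_width: 34.3
grasp_force: 61.0
```

Emit:
drive_tool --pt "0 0 0 0 0" --pt "-1 0 0 0 0" --pt "-1 0 0 0 0" --pt "-1 0 0 0 0" --pt "-1 0 0 0 0" --pt "-1 0 0 -40 0" --pt "-1 0 0 -80 0" --pt "-1 0 0 -120 0" --pt "-1 0 0 -120 0" --pt "-1 0 0 -120 0" --pt "-1 0 0 -120 0"

```text
clock: 15.5
position: [666.0, -78.3, 130.4]
ee_rot: [0.773, -0.635, -0.001, 0.001]
contact_force: [0.1, -0.1, -0.8]
gripper_width: 85.6
grasp_force: 0.0
```

```bash
python3 look.py w8; python3 -c "
from h import *
s=arm.read_state()
print(tool(s,np.array([475.5,-59,110])-s['position']))"
```

```text
15.5 [666.  -78.3 130.4] [ 7.727e-01 -6.347e-01 -1.100e-03  7.000e-04] 85.62970719830008
[-56.00463199 182.93872704  20.54976868]
```

View pics/w8.png

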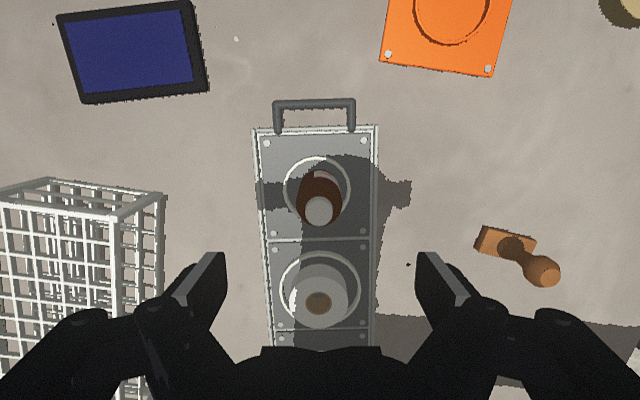

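The bottle stands in the small rim and the roll in the large one. Next is the stamp, whose base lies along world x at about (476,-58).

Emit:
drive_tool --pt "-1 -57 183 0 11" --pt "-1 -57 183 0 11" --pt "-1 -57 183 0 11" --pt "-1 -57 183 0 11" --pt "-1 -57 183 0 11" --pt "-1 -57 183 40 11" --pt "-1 -57 183 80 11" --pt "-1 -57 183 105 11" --pt "-1 -57 183 120 11" --pt "-1 -57 183 120 11" --pt "-1 -57 183 120 11"

```text
clock: 16.65
position: [476.7, -58.2, 11.3]
ee_rot: [0.709, -0.706, -0.0, 0.001]
contact_force: [-0.7, 0.2, 0.3]
gripper_width: 85.2
grasp_force: 0.0
```

Emit:
drive_tool --pt "1 0 0 0 0" --pt "1 0 0 0 0" --pt "1 0 0 0 0" --pt "1 0 0 0 0" --pt "1 0 0 0 0" --pt "1 0 0 0 0" --pt "1 0 0 0 0"

```text
clock: 17.35
position: [477.0, -58.0, 12.3]
ee_rot: [0.709, -0.706, 0.0, -0.0]
contact_force: [-0.8, 0.4, 4.8]
gripper_width: 22.4
grasp_force: 58.6
```

Emit:
drive_tool --pt "1 0 0 -20 0" --pt "1 0 0 -60 0" --pt "1 0 0 -80 0" --pt "1 0 0 -80 0" --pt "1 0 0 -80 0"

```text
clock: 17.85
position: [475.7, -58.0, 91.2]
ee_rot: [0.708, -0.706, -0.0, 0.0]
contact_force: [-0.7, -0.1, -1.7]
gripper_width: 21.9
grasp_force: 58.8
```

```bash
python3 look.py w9; python3 -c "
from h import *
s=arm.read_state()
print(tool(s,np.array([624,123,90])-s['position']))"
```

```text
17.85 [475.7 -58.   91.2] [ 7.082e-01 -7.060e-01 -4.000e-04  0.000e+00] 21.900097076636534
[-180.66894652 -149.38171099    0.18797809]
```

View pics/w9.png

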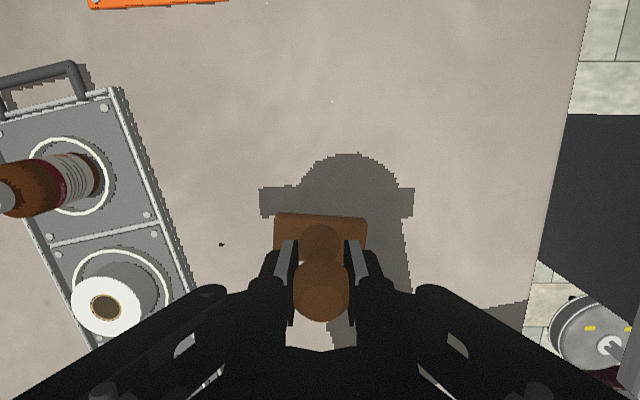

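The stamp is held upright. The front edge of its base, (275,213)–(366,219), gives a yaw of about -4°, so I'll turn it 15° to match the holder.

Emit:
drive_tool --pt "1 -181 -150 0 -15" --pt "1 -181 -150 0 -15" --pt "1 -181 -150 0 -15" --pt "1 -181 -150 0 -15" --pt "1 -181 -150 0 -15" --pt "1 -181 -150 0 -15" --pt "1 -181 -150 0 -15" --pt "1 -181 -150 20 -15" --pt "1 -181 -150 45 -15" --pt "1 -181 -150 55 -15" --pt "1 -181 -150 55 -15" --pt "1 -181 -150 55 -15"

```text
clock: 19.1
position: [625.9, 123.0, 37.2]
ee_rot: [0.794, -0.607, 0.0, -0.0]
contact_force: [-0.4, 1.5, -0.3]
gripper_width: 22.1
grasp_force: 58.9
```

```bash
python3 look.py w10
```

```text
19.1 [625.9 123.   37.2] [ 7.944e-01 -6.073e-01  2.000e-04 -0.000e+00] 22.083383207140024
```

View pics/w10.png

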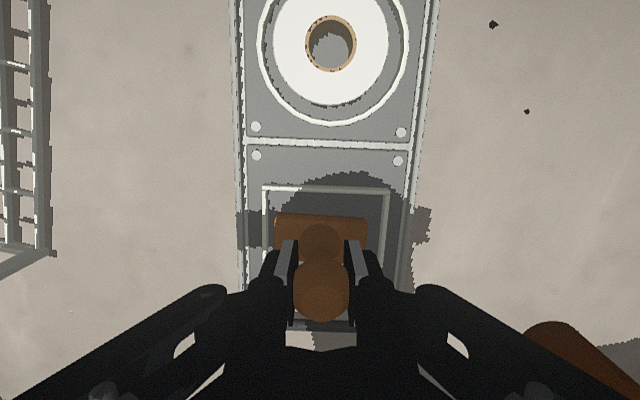

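The stamp is above the rectangular rim (edges x≈264–388) and parallel to it, about 2–3 mm to the left. I'll shift it 2 mm and lower.

Emit:
drive_tool --pt "1 0 2 6 0" --pt "1 0 2 11 0" --pt "1 0 2 14 0" --pt "1 0 2 16 0" --pt "1 0 2 18 0" --pt "1 0 2 18 0"

```text
clock: 19.75
position: [624.4, 123.0, 20.2]
ee_rot: [0.795, -0.607, 0.001, -0.0]
contact_force: [-2.0, 0.4, 6.4]
gripper_width: 22.7
grasp_force: 59.9
```

Contact is at the expected height. Releasing and lifting.

Emit:
drive_tool --pt "0.2 0 0 0 0" --pt "-1 0 0 0 0" --pt "-1 0 0 0 0" --pt "-1 0 0 0 0" --pt "-1 0 0 0 0" --pt "-1 0 0 -40 0" --pt "-1 0 0 -80 0" --pt "-1 0 0 -120 0" --pt "-1 -40 0 -150 0" --pt "-1 -80 0 -150 0" --pt "-1 -80 0 -150 0" --pt "-1 -80 0 -150 0"

```text
clock: 20.95
position: [602.2, 200.8, 168.4]
ee_rot: [0.795, -0.607, -0.0, 0.0]
contact_force: [0.7, -0.5, -0.3]
gripper_width: 85.7
grasp_force: 0.0
```

```bash
python3 look.py w11
```

```text
20.95 [602.2 200.8 168.4] [ 7.950e-01 -6.066e-01 -2.000e-04  3.000e-04] 85.65500908583924
```

View pics/w11.png

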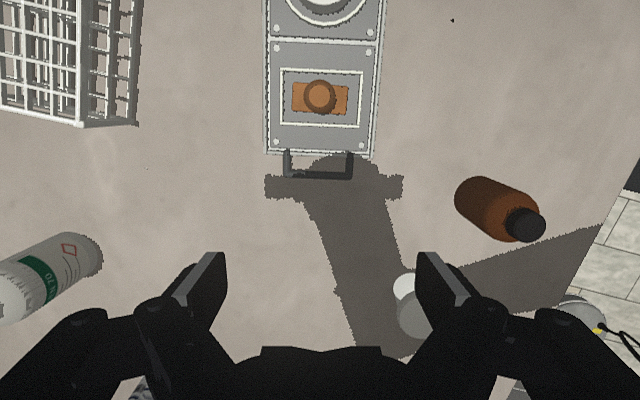

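The stamp stands inside the rect rim, its base centred at about (320,98). All three items are placed, the tall bottle and cup stand upright, and the arm is clear of everything.

```bash
python3 -c "
from bench import arm
print(arm.job_done())"
```

```text
the job is handed in; nothing more can be done
None
```

The label roll, small bottle and stamp are each standing in their own holder, and I handed the job in at about 21 s; the packing tape, taller bottle and specimen cup were not touched, and no verdict came back.

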